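# Lid and weigh down a fruit loaf in its tin

## Task

Close up the baked loaf in its tin to cool: first take the palette knife off the tin and lay it flat in the empty shallow tray, then set the long tin's own lid (the bigger of the two) squarely on its rim, edges flush all round. Then stand the two steel weights upright on the lid, one on either side of its handle, each about midway between the handle and the end of the lid and centred across its width. Set lid and weights down rather than drop them, keep the tin standing about where it is, and leave the smaller lid and the ring cutter where they are.

Things in the scene. Friction and masses are not known exactly. Their poses are not given: they have to be found in the camera images.
- tin: Loaf tin of bare steel, open on top, a brown loaf inside; 200 x 110 mm over its flat rim, 75 mm high, loose, about 0.95 kg. The opening is 182 x 92 mm; the loaf's top is 16 mm below the rim. Origin: centre of the underside; x along its length, z up.
- tin_rim (a point): Centre of the tin's opening, level with the top of its rim (75 mm above the tin's origin).
- lid: The tin's lid: flat aluminium plate 200 x 110 x 4 mm, lying right way up on the table, about 0.26 kg. Plain underside. Centred on top is a bridge handle along x: bar 60 mm long (x), 16 mm wide (y), from 22 to 36 mm above the underside, on a leg at each end. Origin: centre of the underside; x along its length, z up. Either way round fits.
- lid_end_a (a point): Point on the lid's top face, midway between the handle and its +x end (68 mm from the lid's centre): place for a weight.
- lid_end_b (a point): The same at the lid's -x end.
- weight_1: Steel weight, about 0.7 kg: round body 56 mm across and 32 mm high, above it a neck 18 mm across, then a round head 28 mm across from 40 to 66 mm above the underside, to be held by. Origin: centre of the underside; z up.
- weight_2: A second weight, the same as the first; either may go at either end.
- spatula: Palette knife lying flat across the tin's rim at the start, 180 mm long, about 0.09 kg: wooden handle 110 mm long (x from -90 to +20 mm), 22 mm wide (y), 18 mm thick; steel blade 34 mm wide, 4 mm thick from x = +16 to +90 mm. Both undersides are level. Origin: middle of its length, on the underside; x along it to the blade, z up.
- spatula_grip (a point): Point in the palette knife's handle near its centre of mass, 15 mm from its origin towards the handle's end, 9 mm above the underside.
- tray: Empty shallow aluminium tray, fixed, 240 (x) x 140 (y) x 26 mm outside, walls and floor 4 to 5 mm thick. Origin: centre of the underside; x along its length.
- small_lid: A smaller lid of the same make, 150 x 80 x 4 mm, belonging to another tin: leave it. Origin: centre of the underside.
- cutter: Steel ring cutter, 60 mm across, 30 mm high, standing on the table near the weights: leave it. Origin: centre of the underside.
Mind the look-alikes: they are no part of the job. What is shaped like the lid but turquoise is not meant.

How it is judged:
On the way, in this order (a step that is already met when the one before it is completed fails the run):
1. the palette knife lies released in the tray (x of spatula_grip in the frame of tray between -0.09 and 0.09 m and y of spatula_grip in the frame of tray between -0.06 and 0.06 m and z of spatula_grip in the frame of tray between 0 and 0.03 m and angle between the z axis of spatula and the z axis of tray, either way round below 0.12 rad and contact force between spatula and the fingers below 0.1 N), for 0.2 s.
2. the lid lies flush on the tin's rim, released (horizontal distance between lid and tin_rim below 0.007 m and angle between the x axis of lid and the x axis of tin, either way round below 0.06 rad and z of lid in the frame of tin_rim between -0.003 and 0.004 m and angle between lid's own z axis and vertical below 0.03 rad and contact force between lid and the fingers below 0.1 N), for 0.2 s.
3. one weight stands released on an end of the lid (horizontal distance between lid and tin_rim below 0.007 m and angle between the x axis of lid and the x axis of tin, either way round below 0.06 rad and z of lid in the frame of tin_rim between -0.003 and 0.004 m and angle between lid's own z axis and vertical below 0.03 rad and ((horizontal distance between weight_1 and lid_end_a below 0.018 m and z of weight_1 in the frame of lid_end_a between -0.004 and 0.004 m and angle between weight_1's own z axis and vertical below 0.05 rad and contact force between weight_1 and the fingers below 0.1 N) or (horizontal distance between weight_1 and lid_end_b below 0.018 m and z of weight_1 in the frame of lid_end_b between -0.004 and 0.004 m and angle between weight_1's own z axis and vertical below 0.05 rad and contact force between weight_1 and the fingers below 0.1 N) or (horizontal distance between weight_2 and lid_end_a below 0.018 m and z of weight_2 in the frame of lid_end_a between -0.004 and 0.004 m and angle between weight_2's own z axis and vertical below 0.05 rad and contact force between weight_2 and the fingers below 0.1 N) or (horizontal distance between weight_2 and lid_end_b below 0.018 m and z of weight_2 in the frame of lid_end_b between -0.004 and 0.004 m and angle between weight_2's own z axis and vertical below 0.05 rad and contact force between weight_2 and the fingers below 0.1 N))), for 0.2 s.
At the end, for the whole second after the job is handed in: Knife flat in the tray (grip point within 90 x 60 mm of its centre); lid level on the rim, centred within 7 mm and 0.06 rad; a weight upright on each end of the lid, within 18 mm of its marked point; tin upright, within 50 mm of its start; all released and at rest (all of step 1 and horizontal distance between lid and tin_rim below 0.007 m and angle between the x axis of lid and the x axis of tin, either way round below 0.06 rad and z of lid in the frame of tin_rim between -0.003 and 0.004 m and angle between each of lid, tin's own z axis and vertical below 0.03 rad and (((horizontal distance between weight_1 and lid_end_a below 0.018 m and z of weight_1 in the frame of lid_end_a between -0.004 and 0.004 m and angle between weight_1's own z axis and vertical below 0.05 rad and contact force between weight_1 and the fingers below 0.1 N) and (horizontal distance between weight_2 and lid_end_b below 0.018 m and z of weight_2 in the frame of lid_end_b between -0.004 and 0.004 m and angle between weight_2's own z axis and vertical below 0.05 rad and contact force between weight_2 and the fingers below 0.1 N)) or ((horizontal distance between weight_1 and lid_end_b below 0.018 m and z of weight_1 in the frame of lid_end_b between -0.004 and 0.004 m and angle between weight_1's own z axis and vertical below 0.05 rad and contact force between weight_1 and the fingers below 0.1 N) and (horizontal distance between weight_2 and lid_end_a below 0.018 m and z of weight_2 in the frame of lid_end_a between -0.004 and 0.004 m and angle between weight_2's own z axis and vertical below 0.05 rad and contact force between weight_2 and the fingers below 0.1 N))) and distance of tin from where it was at the start of the episode below 0.05 m and linear speed of each of spatula, lid, tin, weight_1, weight_2 below 0.02 m/s); the robot touches nothing.
It fails at once if the lid is dropped (moves faster than 0.6 m/s with no finger on it, a fall of about 20 mm) (linear speed of lid above 0.6 m/s and contact force between lid and the fingers below 0.1 N).
It fails at once if the first weight is dropped (moves faster than 0.6 m/s with no finger on it, a fall of about 20 mm) (linear speed of weight_1 above 0.6 m/s and contact force between weight_1 and the fingers below 0.1 N).
It fails at once if the second weight is dropped (moves faster than 0.6 m/s with no finger on it, a fall of about 20 mm) (linear speed of weight_2 above 0.6 m/s and contact force between weight_2 and the fingers below 0.1 N).
It fails at once if the smaller lid or the ring cutter is moved by more than 40 mm (distance of any of small_lid, cutter from where it was at the start of the episode above 0.04 m).
It also fails if it takes over 72 s, if anything falls off the work surface, if the arm or the gripper's body presses on something with over 40 N, if the wrist force passes 120 N, or if a joint passes its speed limit or range.

## Robot

A 7-joint arm with a two-finger parallel gripper is mounted at the origin on the work surface. World frame = base frame: x ahead of the robot, y to its left, z up, the work surface at z = 0. Lengths are in m, angles in rad, forces in N, time in s.
With the tool pointing down it reaches from about 0.35 to 0.9 m from the base axis. Payload 19.9 kg.
Tool frame: the origin (TCP) lies at the very end of the fingers, on their centre line; the grasp point (between the pads) lies 19 mm behind it; z points along the fingers, y is the line along which they close (so a half turn about z gives the same grasp; the last joint's range is limited). The gripper opens to 94 mm and grips with 3 to 60 N. Pads are 16 mm wide; open, the fingers measure 119 mm over their backs; the gripper's body (75 mm by 177 mm) begins 78 mm behind the grasp point.
Start: joints at [-1.345, 0.417, -0.01, 1.614, 0.005, 1.111, -0.053], TCP at [0.165, 0.603, 0.205] pointing down, gripper open.
Joint ranges: [-2.81, 2.81], [-0.39, 2.02], [-1.27, 1.25], [0.06, 2.57], [-1.19, 4.33], [0.19, 2], [-2.82, 2.82]. Speed limits (rad/s): [1.89, 1.89, 2.39, 2.39, 3.01, 3.01, 3.01].

## Interface

Orientations are given as [roll, pitch, yaw] about the fixed x, y, z axes, in that order (R = Rz(yaw) Ry(pitch) Rx(roll)).
In Python, from rig import ctrl gives the robot as it stands. The module is installed in compiled form; this text tells all that it offers. Calls block until the motion is done:
- ctrl.movep(position, orientation): joint-space move of the TCP to a pose.
- ctrl.move_linear(position, ori=None, speed=0.15, max_force=None): straight line of the TCP; ori=None keeps the orientation; speed is the mean speed in m/s. With max_force (N) it stops when the force on the tool has changed by that much, and returns True; else False.
- ctrl.goto_joints(angles): joint-space move.
- ctrl.ungrasp() and ctrl.grab(): open the fingers fully, or close them until they stop; the grip force is fixed at half the most.
- ctrl.hold(seconds).
- ctrl.solve_ik(position, orientation): joint angles nearest the present ones, or None.
- ctrl.snapshot(name): name is "side" or "top" or "wrist"; returns a dict with "color" (420x560x3 uint8, red, green, blue), "fx", "fy", "cx", "cy" (pixels), "pose" (4x4, takes a point from camera to world coordinates). Camera axes: x right, y down, z forward; pixel columns grow to the right and rows downward; lengths in m; the calibration is good to about 2 mm. The wrist camera is an equidistant fisheye: a pixel r from the principal point sees the ray r / f radians off the axis. A picture is of the moment at which its call begins. There is no depth.
A pose or a line that the arm cannot do raises ctrl.MotionError and nothing moves.
- ctrl.hand_in(): hands the job in; it is judged then, once.
Readings, each from a call of its own:
- ctrl.read_clock(): time.
- ctrl.read_q(): joint angles.
- ctrl.read_dq(): joint speeds.
- ctrl.read_joint_torque(): joint torques, N m.
- ctrl.read_ee_pos(): TCP position.
- ctrl.read_ee_rot(): TCP orientation.
- ctrl.read_force(): force on the tool from outside, world axes, zero at the start.
- ctrl.read_wrist_torque(): the same for the moment, N m.
- ctrl.read_grip_width(): finger opening in m.
- ctrl.read_grasp_force(): force on a finger pad.
Only numpy, scipy, OpenCV 4.12 (cv2) and the standard library are available. Lean on these libraries where they do the work, as an engineer would, in place of code of your own. Each camera call takes 0.05 s, during which the arm holds its last target. There are 200 camera calls.

## Working session

There is one attempt and no reset: what is moved stays moved. The work goes in short steps, each a Python script; the robot and the scene stay as the last script left them, time stands still between calls to the robot, and variables do not carry over. Pictures are saved under pics/ and viewed, at most 10 in all, crops included, and the job is handed in when it is done.

```bash
mkdir -p pics; python3 - <<'E'
from rig import ctrl
import cv2,pickle,numpy as np
for n in("top","side"):
    s=ctrl.snapshot(n);pickle.dump(s,open(f"{n}0.pkl","wb"))
    cv2.imwrite(f"pics/{n}0.png",s["color"][:,:,::-1]);print(n,s["fx"],s["cx"],s["cy"],np.round(s["pose"],3).tolist())
print(ctrl.read_ee_rot(),ctrl.read_clock())
E
```

```text
top 473.3724819217021 283.79061334156603 205.67568680616355 [[-0.021, -0.995, 0.093, 0.338], [-1.0, 0.022, 0.006, 0.012], [-0.008, -0.093, -0.996, 1.458], [0.0, 0.0, 0.0, 1.0]]
side 445.1801465330977 281.4387522256938 207.73396428567222 [[0.975, -0.12, 0.188, 0.19], [-0.222, -0.608, 0.762, -0.98], [0.022, -0.785, -0.619, 0.882], [0.0, 0.0, 0.0, 1.0]]
[-3.14051578e+00  8.38485316e-05  2.87378016e+00] 0.1
```

View pics/top0.png

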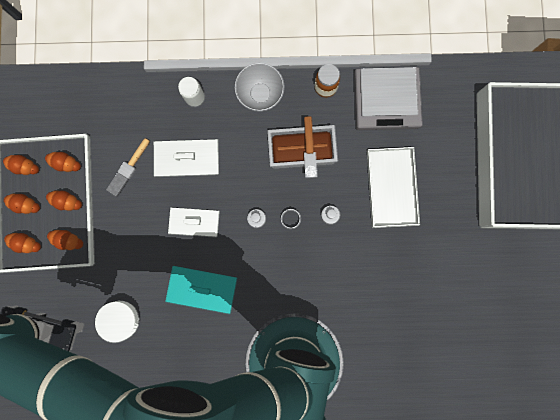

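View pics/side0.png

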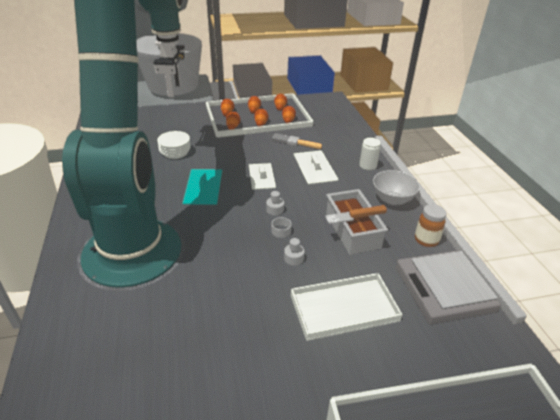

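The top view shows the tin at about (302,146) with the knife across it: handle at (307,130), blade at (310,167). The lid is at (186,157), small lid (194,221), weights (257,217) and (330,213), cutter (290,217), tray (393,187). The side view agrees with this layout.

```bash
cat > h.py <<'E'
import cv2,numpy as np
def ray(s,uv,fish=False):
    uv=np.atleast_2d(uv).astype(float)
    d=np.c_[(uv[:,0]-s["cx"])/s["fx"],(uv[:,1]-s["cy"])/s["fy"]]
    if fish:
        r=np.linalg.norm(d,axis=1,keepdims=True)+1e-12
        d=np.c_[d/r*np.sin(r),np.cos(r)]
    else: d=np.c_[d,np.ones(len(d))]
    return s["pose"][:3,3],d@s["pose"][:3,:3].T
def toplane(s,uv,z,fish=False):
    o,d=ray(s,uv,fish); return (o+d*((z-o[2])/d[:,2])[:,None])[:,:2]
def rect(P):  # centre, long, short, yaw of the long side
    (c,(w,h),_)=r=cv2.minAreaRect(P.astype(np.float32)*1000); b=cv2.boxPoints(r)/1000
    e1,e2=b[1]-b[0],b[2]-b[1]
    if np.linalg.norm(e1)<np.linalg.norm(e2): e1,e2=e2,e1
    a=np.arctan2(e1[1],e1[0]); a=a-np.pi if a>np.pi/2 else a+np.pi if a<=-np.pi/2 else a
    return np.round([c[0]/1000,c[1]/1000,np.linalg.norm(e1),np.linalg.norm(e2),a],4)
def blobs(m,amin):
    c,_=cv2.findContours(m.astype(np.uint8),cv2.RETR_EXTERNAL,cv2.CHAIN_APPROX_NONE)
    return [x[:,0] for x in c if cv2.contourArea(x)>amin]
E
python3 - <<'E'
import pickle,cv2,numpy as np
from h import *
s=pickle.load(open("top0.pkl","rb"));c=s["color"].astype(int)
hsv=cv2.cvtColor(s["color"],cv2.COLOR_RGB2HSV);g=c.min(2)
def roi(m,x0,x1,y0,y1):
    o=np.zeros_like(m);o[y0:y1,x0:x1]=m[y0:y1,x0:x1];return o
for n,b,t,z in(("lid",(145,228,132,182),200,.004),("small",(160,228,200,242),200,.004),("tray",(360,426,138,235),170,.026),
  ("tin",(260,345,118,182),110,.075),("w1",(244,270,204,232),100,.05),("w2",(318,344,200,228),100,.05),("cut",(277,304,204,232),100,.03)):
    for k in blobs(roi(g>t,*b),60): print(n,rect(toplane(s,k,z)),k.mean(0))
m=(hsv[...,0]<16)&(hsv[...,1]>120)&(c[...,0]>130)
for k in blobs(roi(m,295,320,110,160),40): print("handle",rect(toplane(s,k,.093)),k.min(0),k.max(0))
for v in((306,117),(308,153),(311,176)): print(toplane(s,v,.085))
E
```

```text
lid [ 0.6323  0.3239  0.1981  0.1098 -1.5609] [185.49479167 157.46875   ]
small [0.4312 0.301  0.15   0.0798 1.4952] [192.74285714 220.87142857]
tray [ 0.5228 -0.314   0.241   0.1411  0.0287] [393.35510204 186.73061224]
tin [ 0.6251 -0.039   0.2016  0.1523 -1.5175] [303.01168224 148.10280374]
w1 [ 0.4346  0.1042  0.0538  0.0537 -0.0176] [256.09615385 218.05769231]
w2 [ 0.4402 -0.118   0.0566  0.0508  1.549 ] [330.46153846 214.5       ]
cut [ 0.4322  0.0012  0.0575  0.0574 -0.0221] [290.5        218.51785714]
handle [ 0.6743 -0.0663  0.1056  0.0389  0.0321] [305 117] [319 152]
[[ 0.72875159 -0.05111675]]
[[ 0.62038421 -0.05421488]]
[[ 0.55185009 -0.06121068]]
```

```bash
cat >> h.py <<'E'
import pickle
from rig import ctrl
def go(p,yaw): ctrl.movep(list(p),[np.pi,0,yaw])
def wr(n):
    s=ctrl.snapshot("wrist");pickle.dump(s,open(n+".pkl","wb"));cv2.imwrite(f"pics/{n}.png",s["color"][:,:,::-1]);return s
E
python3 - <<'E'
from h import *
for p in((.655,-.055,.3),(.52,-.314,.2),(.632,.324,.2),(.44,-.118,.3)):
    for y in(0,np.pi/2,np.pi,-np.pi/2):
        q=ctrl.solve_ik(list(p),[np.pi,0,y]);print(p,round(y,2),None if q is None else np.round(q,2))
go((.655,-.055,.27),np.pi+.056-2*np.pi)
s=wr("w0");print(ctrl.read_clock(),s["fx"],s["cx"],s["cy"],np.round(s["pose"],3).tolist(),ctrl.read_ee_pos())
E
```

```text
(0.655, -0.055, 0.3) 0 [-0.55  0.54  0.91  1.43 -0.43  1.38 -1.2 ]
(0.655, -0.055, 0.3) 1.57 [-0.49  0.51  0.79  1.43 -0.36  1.36  0.31]
(0.655, -0.055, 0.3) 3.14 [-0.45  0.49  0.73  1.42 -0.33  1.35  1.86]
(0.655, -0.055, 0.3) -1.57 [-0.64  0.62  1.08  1.43 -0.54  1.42 -2.69]
(0.52, -0.314, 0.2) 0 [-0.11  0.51  0.83  1.69 -0.41  1.13 -0.74]
(0.52, -0.314, 0.2) 1.57 [-0.14  0.52  0.87  1.69 -0.43  1.14  0.86]
(0.52, -0.314, 0.2) 3.14 [-0.26  0.62  1.09  1.69 -0.59  1.2   2.55]
(0.52, -0.314, 0.2) -1.57 [-0.25  0.62  1.08  1.69 -0.58  1.2  -2.16]
(0.632, 0.324, 0.2) 0 [-0.93  0.66  0.66  1.39 -0.41  1.23 -1.8 ]
(0.632, 0.324, 0.2) 1.57 [-0.78  0.61  0.42  1.39 -0.25  1.2  -0.34]
(0.632, 0.324, 0.2) 3.14 [-0.62  0.58  0.16  1.38 -0.09  1.19  1.12]
(0.632, 0.324, 0.2) -1.57 [-0.43  0.58 -0.14  1.37  0.08  1.19  2.57]
(0.44, -0.118, 0.3) 0 [-0.97 -0.01  1.17  1.91  0.01  1.23 -1.36]
(0.44, -0.118, 0.3) 1.57 [-0.94 -0.01  1.15  1.91  0.01  1.23  0.21]
(0.44, -0.118, 0.3) 3.14 [-0.84 -0.    1.05  1.91  0.    1.23  1.78]
(0.44, -0.118, 0.3) -1.57 None
3.0417 325.19226210127806 277.33320184846923 215.28117750934027 [[-0.058, 0.97, 0.238, 0.586], [0.998, 0.056, 0.014, -0.058], [0.001, 0.238, -0.971, 0.449], [0.0, 0.0, 0.0, 1.0]] [ 0.65507647 -0.05419243  0.26988806]
```

View pics/w0.png

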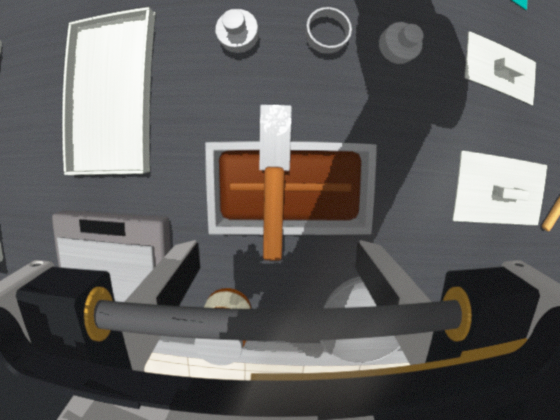

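The wrist view shows the tin rim's outer corners at about (207,142), (376,144), (372,234) and (211,234). The knife blade tip is at (276,105) and its handle end at (273,260).

```bash
python3 - <<'E'
from h import *
s=pickle.load(open("w0.pkl","rb"));c=s["color"].astype(int)
q=toplane(s,[(207,142),(376,144),(372,234),(211,234)],.075,1);print(q.round(4).tolist(),rect(q))
print("knife",toplane(s,[(276,105),(261,168),(290,168),(264,168),(284,168),(264,259),(282,259)],.08,1).round(4).tolist())
hsv=cv2.cvtColor(s["color"],cv2.COLOR_RGB2HSV);m=(hsv[...,1]>120)&(hsv[...,0]<20)
m[:148]=0;m[224:]=0;m[:,:215]=0;m[:,365:]=0
for k in blobs(m,500): print("loaf@rim-plane opening?",rect(toplane(s,k,.075,1)))
g=c.min(2)>130
m=np.zeros(g.shape,bool);m[0:185,55:160]=g[0:185,55:160]
for k in blobs(m,1000): print("tray",rect(toplane(s,k,.026,1)))
E
```

```text
[[0.5953, -0.1391], [0.5849, 0.0584], [0.695, 0.0659], [0.706, -0.1322]] [ 0.6451 -0.0366  0.1991  0.111  -1.5153]
knife [[0.5498, -0.0615], [0.6224, -0.0745], [0.6206, -0.0415], [0.6222, -0.0711], [0.621, -0.0484], [0.7323, -0.0658], [0.731, -0.0439]]
loaf@rim-plane opening? [ 0.6437 -0.0401  0.1654  0.0858 -1.5144]
tray [ 0.5224 -0.3144  0.2413  0.1431  0.0266]
```

```bash
python3 - <<'E'
from h import *
yk=.036-np.pi; yt=.027-np.pi
go((.6557,-.0576,.13),yk)
ctrl.move_linear([.6557,-.0576,.077],speed=.1)
ctrl.grab();w=ctrl.read_grip_width()
ctrl.move_linear([.6557,-.0576,.17],speed=.2);print(w,ctrl.read_grip_width(),ctrl.read_clock())
tx,ty=.5224+.015*np.cos(.027),-.3142+.015*np.sin(.027)
go((tx,ty,.12),yt)
s=wr("w1")
print(ctrl.move_linear([tx,ty,.0095],speed=.08,max_force=8),ctrl.read_ee_pos(),ctrl.read_force(),ctrl.read_clock())
E
```

```text
0.021553751742001127 0.021567558150308554 6.0583
False [ 0.5376492  -0.31397634  0.00997627] [-0.7479121   0.17117803 -0.56298037] 8.75
```

View pics/w1.png

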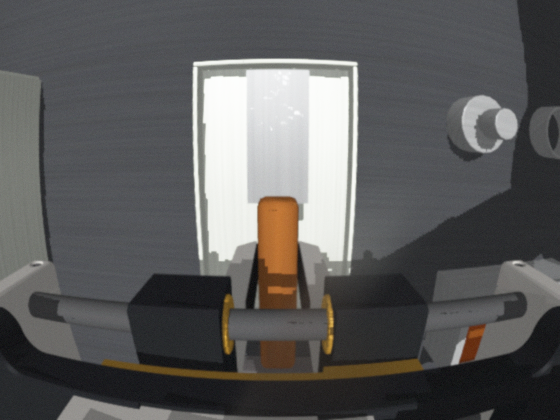

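The knife hangs straight over the tray, with its blade centred between the walls (columns 197–355).

```bash
python3 - <<'E'
from h import *
ctrl.ungrasp()
p=ctrl.read_ee_pos();ctrl.move_linear([p[0],p[1],.13],speed=.2)
go((.632,.324,.26),1.58)
s=wr("w2");g=s["color"].min(2)>185
for k in blobs(g,2000): print(k.mean(0),rect(toplane(s,k,.004,1)))
print(ctrl.read_clock(),ctrl.read_grip_width())
E
```

```text
[277.50194553 231.84435798] [0.6321 0.2623 0.111  0.0776 0.0118]
[516.56334232 139.88814016] [ 1.0496  0.4149  0.5651  0.2791 -1.4776]
13.075 0.09422634226943467
```

View pics/w2.png

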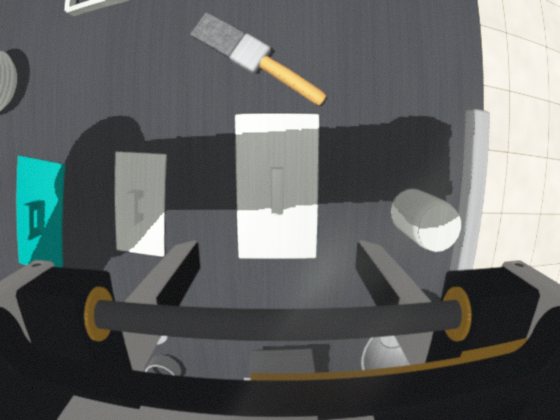

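The lid's corners are at (236,113), (319,113), (318,258) and (239,258), with the handle at (278,190).

```bash
python3 - <<'E'
from h import *
s=pickle.load(open("w2.pkl","rb"))
r=rect(toplane(s,[(236,113),(319,113),(318.5,258),(238.5,258)],.004,1));print(r)
hb=toplane(s,[(273,168),(284,168),(282,214),(273,214)],.036,1);print("bar",hb.round(4).tolist())
t=ctrl.snapshot("top");pickle.dump(t,open("top1.pkl","wb"));c=t["color"];g=(c.min(2)>110);m=np.zeros_like(g);m[118:182,260:345]=g[118:182,260:345]
for k in blobs(m,200): print("tin now",rect(toplane(t,k,.075)),k.min(0),k.max(0))
crop=np.vstack([cv2.resize(c[105:245,140:430],None,fx=2.7,fy=2.7)]);cv2.imwrite("pics/top1.png",crop[:,:,::-1])
assert abs(r[0]-.6323)<.006 and abs(r[1]-.3239)<.006
x,y=(r[:2]+[.6323,.3239])/2;yaw=r[4]%np.pi;print(x,y,yaw)
go((x,y,.09),yaw);ctrl.move_linear([x,y,.012],speed=.1,max_force=8)
z=ctrl.read_ee_pos()[2];ctrl.grab();print(z,ctrl.read_grip_width(),ctrl.read_ee_pos(),ctrl.read_clock())
E
```

```text
[ 0.6342  0.3236  0.2031  0.1151 -1.563 ]
bar [[0.6267, 0.3535], [0.6404, 0.3536], [0.6385, 0.2948], [0.6271, 0.2947]]
tin now [ 0.6429 -0.0383  0.2023  0.1177 -1.516 ] [268 125] [337 168]
0.63325 0.32375 1.5785926535897932
0.012602435082532282 0.015860747874995626 [0.63312296 0.32379855 0.01199074] 15.95
```

View pics/top1.png

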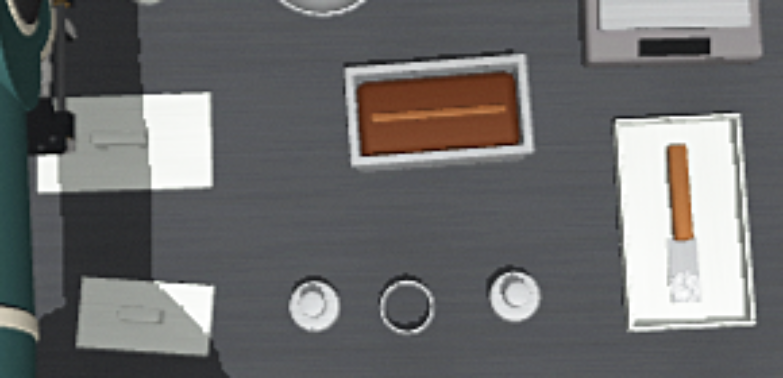

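The knife lies flat in the tray and the tin hasn't moved (crop centre about (440,110)). The lid is gripped by its bar, with a 16 mm opening.

```bash
python3 - <<'E'
from h import *
x,y,yaw=.6455,-.0373,1.627
p=ctrl.read_ee_pos();ctrl.move_linear([p[0],p[1],.18],speed=.2);print(ctrl.read_grip_width())
go((x,y,.13),yaw)
print(ctrl.move_linear([x,y,.095],speed=.08),ctrl.read_ee_pos())
print(ctrl.move_linear([x,y,.085],speed=.02,max_force=4),ctrl.read_ee_pos(),ctrl.read_ee_rot(),ctrl.read_clock())
t=ctrl.snapshot("side");cv2.imwrite("pics/side1.png",cv2.resize(t["color"][120:330,220:450],None,fx=2.6,fy=2.6)[:,:,::-1])
E
```

```text
0.015795620922677587
False [ 0.64547767 -0.03748642  0.09486807]
True [ 0.6456241  -0.03724406  0.08673758] [ 3.14128921e+00 -1.76852998e-04  1.62707597e+00] 19.3417
```

View pics/side1.png

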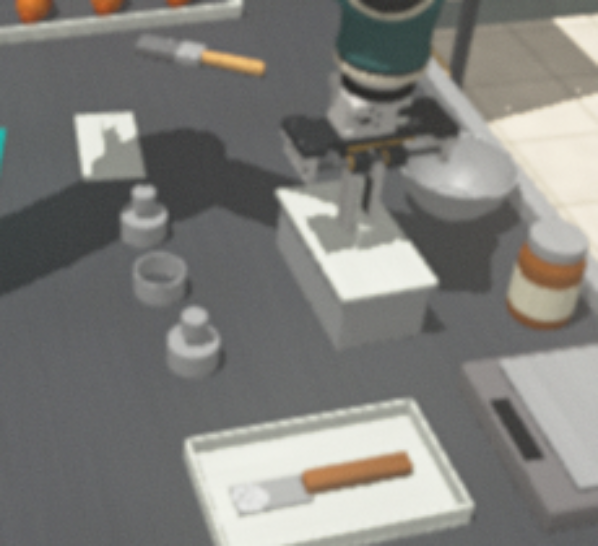

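The lid sits flush on the tin's rim as seen from the side, with its near corners at (277,190) and (435,285). The knife is in the tray.

```bash
python3 - <<'E'
from h import *
ctrl.ungrasp()
p=ctrl.read_ee_pos();ctrl.move_linear([p[0],p[1],.2],speed=.2)
go((.52,-.02,.30),np.pi)
s=wr("w3");g=s["color"].min(2)
for n,t in(("bright",185),("grey",100)):
  for k in blobs(g>t,300):
    print(n,k.min(0),k.max(0),rect(toplane(s,k,.079,1)),rect(toplane(s,k,.032,1)))
print(ctrl.read_clock())
E
```

```text
bright [193 247] [264 308] [ 0.6377 -0.0885  0.0988  0.0918 -1.5544] [ 0.6596 -0.0966  0.1104  0.1025 -1.5544]
bright [187 113] [223 150] [ 0.4421 -0.1094  0.0465  0.0461 -0.0208] [ 0.441  -0.1199  0.0519  0.0515 -0.0208]
bright [ 53 111] [138 263] [ 0.5142 -0.28    0.212   0.1239  0.0261] [ 0.5216 -0.3105  0.237   0.1385  0.0261]
bright [432 101] [507 163] [0.4331 0.2497 0.1275 0.0676 1.4805] [0.431  0.2814 0.1425 0.0755 1.4805]
grey [ 57 395] [316 419] [ 0.9355 -0.2495  0.5916  0.0894 -1.3829] [ 0.9924 -0.2765  0.6611  0.0999 -1.3829]
grey [199 353] [241 378] [ 0.7914 -0.112   0.0699  0.0516  1.5426] [ 0.8314 -0.1228  0.0782  0.0577  1.5426]
grey [298 340] [385 372] [ 0.775   0.0831  0.143   0.0639 -1.5425] [ 0.813   0.0952  0.1598  0.0714 -1.5425]
grey [395 332] [431 363] [0.7726 0.1947 0.0655 0.0633 1.5704] [0.8104 0.2199 0.0732 0.0707 1.5704]
grey [123 332] [173 374] [ 0.7802 -0.2294  0.083   0.0771  0.0041] [ 0.8189 -0.2541  0.0927  0.0861  0.0041]
grey [ 95 310] [174 331] [ 0.7166 -0.245   0.1435  0.0297 -1.5659] [ 0.7478 -0.2715  0.1604  0.0332 -1.5659]
grey [359 240] [429 30
[... 464 characters left out ...]
] [0.6774 0.5163 0.2526 0.182  0.6557]
grey [185 111] [225 151] [ 0.4415 -0.1094  0.0513  0.0502  1.5417] [ 0.4403 -0.1199  0.0573  0.056   1.5417]
grey [348 110] [384 146] [ 0.4371  0.0911  0.0473  0.0456 -1.5339] [ 0.4354  0.1041  0.0529  0.0509 -1.5339]
grey [ 52 109] [144 264] [ 0.5143 -0.2762  0.2157  0.1371  0.0289] [ 0.5218 -0.3063  0.2411  0.1532  0.0289]
grey [270 101] [314 145] [ 0.4334 -0.0018  0.0544  0.0536  0.004 ] [4.313e-01 3.000e-04 6.080e-02 6.000e-02 4.000e-03]
grey [430 100] [508 165] [0.4345 0.2495 0.1325 0.0746 1.4848] [0.4326 0.2812 0.1481 0.0833 1.4848]
grey [533   0] [559  30] [ 0.2046  0.4395  0.0813  0.0552 -1.2425] [ 0.1756  0.4935  0.0909  0.0617 -1.2425]
22.5417
```

View pics/w3.png

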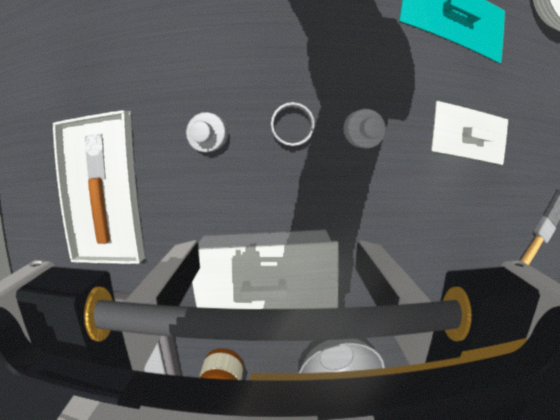

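The weights show at (206,131) and (365,128), and the lid is level on the tin around (265,272). The weight positions agree with the top view to within 2 mm.

```bash
cat > w.py <<'E'
import sys
from h import *
px,py,tx,ty=map(float,sys.argv[1:]);yaw=1.627
go((px,py,.11),yaw)
ctrl.move_linear([px,py,.0375],speed=.1,max_force=8);z=ctrl.read_ee_pos()[2]
ctrl.grab();print("z",z,ctrl.read_grip_width(),ctrl.read_force());p=ctrl.read_ee_pos()
ctrl.move_linear([p[0],p[1],.21],speed=.15);print(ctrl.read_grip_width(),ctrl.read_force())
go((tx,ty,.16),yaw)
ctrl.move_linear([tx,ty,z+.079+.007],speed=.08)
print(ctrl.move_linear([tx,ty,z+.079-.002],speed=.02,max_force=5),ctrl.read_ee_pos(),z+.079,ctrl.read_grip_width())
ctrl.ungrasp();ctrl.move_linear([tx,ty,.22],speed=.15);print(ctrl.read_clock())
E
python3 w.py .4403 -.1192 .6493 -.1052
```

```text
z 0.037930610499286845 0.027479749156301025 [ 1.55572741  0.39370895 -2.11217175]
0.027406352977845945 [ 0.48197951 -0.16965105 -6.45675942]
True [ 0.64965006 -0.10517665  0.11640469] 0.11693061049928685 0.027031829434505106
30.5583
```

```bash
python3 w.py .4352 .1041 .6417 .0306; python3 - <<'E'
from h import *
go((.5,.15,.3),np.pi/2)
t=ctrl.snapshot("top");cv2.imwrite("pics/t2.png",cv2.resize(t["color"][105:245,180:430],None,fx=3,fy=3)[:,:,::-1])
u=ctrl.snapshot("side");cv2.imwrite("pics/s2.png",cv2.resize(u["color"][150:330,250:450],None,fx=3,fy=3)[:,:,::-1])
m=t["color"].min(2)>110;k0=np.zeros_like(m);k0[105:185,255:345]=m[105:185,255:345]
for k in blobs(k0,200):print(rect(toplane(t,k,.079)))
print(ctrl.read_clock())
E
```

```text
z 0.03788944796426014 0.027388544124212672 [-0.1530234   0.49171105 -1.75324467]
0.027415649128625753 [ 0.53892443  0.95210819 -6.50705792]
True [0.64191597 0.03062322 0.11629451] 0.11688944796426014 0.027452137960986403
38.9583
[ 0.6429 -0.0375  0.2038  0.1193 -1.5129]
39.9667
```

View pics/t2.png

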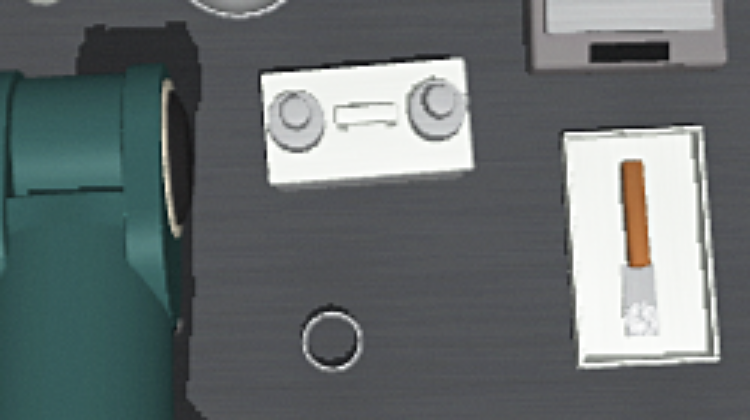

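View pics/s2.png

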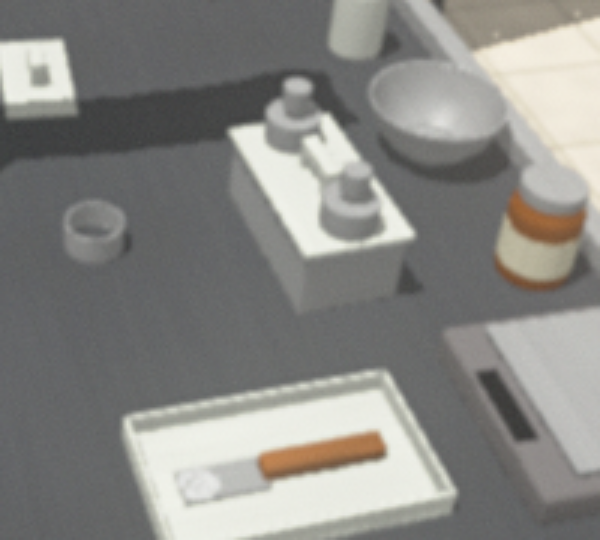

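Both views show the lid flush, with the weights upright on either side of the handle at crop positions (296,120) and (436,108). The knife is in the tray, and the cutter and small lid haven't moved.

```bash
python3 -c "
from rig import ctrl
print(ctrl.hand_in())"
```

```text
the job is handed in; nothing more can be done
None
```

I handed the job in at about 40 s of the 72 s limit: the knife is flat in the tray, the lid is flush on the tin, and both weights stand upright on either side of its handle; the final pictures agree, but the hand-in call returned no verdict.

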